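# Scoop the large bath balls out of the draining tray

### The job

With the slotted scoop, scoop the two large balls out of the tray, letting the small balls fall back through the slots into the tray, and tip the large ones into the round white dish. Then stand the scoop upright on the bench and let go of it. Handle the balls only with the scoop, let no small ball get into the dish, and do not disturb the bottle, valve or red stand.

Things in the scene. Friction and masses are not known exactly. Their poses are not given: they have to be found in the camera images.
- scoop: Slotted steel wire scoop standing loose on the bench, 0.25 kg. Origin: centre of its underside; x to its open front, z up. Basket x -58 to +58 mm: six rods 4 mm thick along x at y +-13.5, +-40.5, +-67.5 form its floor, with 23 mm slots between; no side walls, only side rods at y +-84, z 38 to 42 mm, from the back to x +40. A leaning white grip rises behind it.
- scoop_grip (a point): Middle of the scoop's white grip (22 x 22 mm in section, 64 mm long, two faces square to the scoop's y), at x -99, y 0, z 111 mm in the scoop's frame; axes as the scoop's. The handle leans back 30 degrees from vertical: the grip runs along (-0.5, 0, 0.866).
- scoop_lip (a point): Middle of the scoop's front lip, on the underside, at x +54 mm in the scoop's frame. The lip is a flat strip 139 mm wide, 2.5 mm thick, x 50 to 58 mm.
- scoop_back (a point): Top middle of the scoop's barred back wall, at x -58, z 40 mm in its frame; the handle's straight 50 mm rod and then the grip (114 mm in all) start here.
- tray: Shallow grey plastic tray, fixed to the bench. Origin: centre of its underside, on the bench; x along its length towards the end away from the robot, z up. Inside 296 x 156 mm; floor 8 mm, wall tops 36 mm above the bench, walls 4 mm thick. The far end slopes up at 45 degrees from x +120. At the start the balls lie in the far part (nothing below x +10); the near part is empty.
- dish: Round white plastic dish, loose, 0.45 kg. Origin: centre of its underside. 200 mm across the rim, 176 mm at the foot, 50 mm high, wall 4 mm, floor 5 mm. It stands beside the tray, on the other side from the scoop: left or right varies.
- large1_center (a point): Large white hollow bath ball, 50 mm across, 15 g: its centre, 25 mm above whatever it lies on. It rolls freely.
- large2_center (a point): The other large ball, the same.
- large1: The first large ball (its axes turn as it rolls).
- large2: The second large ball.
- small1_center (a point): Small white bath ball, 20 mm across, 10 g: its centre. It rolls freely and drops through the scoop's slots.
- small2_center (a point): Small white bath ball, 20 mm across, 10 g: its centre. It rolls freely and drops through the scoop's slots.
- small3_center (a point): Small white bath ball, 20 mm across, 10 g: its centre. It rolls freely and drops through the scoop's slots.
- small1: That small ball (its axes turn as it rolls).
- small2: That small ball (its axes turn as it rolls).
- small3: That small ball (its axes turn as it rolls).
- bottle: Bystander: amber bottle, 68 mm across, 150 mm tall, origin at its underside.
- valve: Bystander: white plastic pipe valve, 110 mm long, 60 mm tall, origin at its underside.
- wedge: Bystander: red plastic stand, 60 x 50 mm, 65 mm tall, origin at its underside.
Things that resemble listed ones, but are neither listed nor needed, are in the scene too. Of the things shaped like the scoop, the steel one is meant. What is shaped like the large1 but pink is not meant.

How it is judged:
By the outcome, as a careful person would: the job done as asked, in the order asked, and still so for the second after the job is handed in, with the robot touching nothing.
It also fails if it takes over 67 s, if anything falls off the work surface, if the arm or the gripper's body presses on something with over 40 N, if the wrist force passes 120 N, or if a joint passes its speed limit or range.

### The arm

A 6-joint arm with a two-finger parallel gripper is mounted at the origin on the work surface. World frame = base frame: x ahead of the robot, y to its left, z up, the work surface at z = 0. Lengths are in m, angles in rad, forces in N, time in s.
With the tool pointing down it reaches from about 0.25 to 0.8 m from the base axis. Payload 3.9 kg.
Tool frame: the origin (TCP) lies at the very end of the fingers, on their centre line; the grasp point (between the pads) lies 19 mm behind it; z points along the fingers, x is the direction in which the jaws open and shut, and the axes are right-handed (so a half turn about z gives the same grasp; the last joint's range is limited). The gripper opens to 85 mm and grips with 20 to 120 N. Pads are 22 mm wide; open, the fingers measure 114 mm over their backs; the gripper's body (76 mm by 85 mm) begins 54 mm behind the grasp point. The pads swing forward as they close: fully open they stand 13 mm farther back than shut.
Start: joints at [-1.19, 0.26, -0.138, 1.173, 0, 1.571], TCP at [0.195, -0.487, 0.231] pointing down, gripper open.
Joint ranges: [-2.78, 2.78], [-0.83, 1.72], [-1.28, 1.37], [-1.9, 2.12], [-1.57, 1.48], [-3.14, 3.14]. Speed limits (rad/s): [2.57, 2.57, 3.14, 3.14, 3.14, 3.14].

### API

Orientations are given as a unit quaternion [w, x, y, z].
In Python, from plant import sensors, viewer, r, finder gives the robot as it stands.
- The arm moves only by the tool move_arm, never from a script. Its argument "increments" is text: rows parted by semicolons, each of 7 numbers parted by spaces: the opening, from 0 (shut) to 1 (fully open), then the shift along the world's x, y, z in m, then the turn, a rotation vector about the world's x, y, z in degrees. In form: gripper tx ty tz rx ry rz; .... A call has 1 to 10 rows; each row is the pose to reach, as a shift and turn from the pose commanded when the call began; what a row does not reach only later rows make up. A row lasts 1/8 s, in which the tool goes at most 62.5 mm and 10.7 degrees, less where a joint would pass 70% of its speed; a pose out of reach is approached as far as the arm can. A call with a gripper value outside its range is refused whole. The fingers move at their own pace and stop on an object; the grip force is fixed at half the most. Time passes only in rows, so rows that repeat a pose let the fingers close. It gives the time, the measured TCP pose, the force and the opening at its end, in the units of the state.
- sensors.get_state(): the state, without advancing time (a new reading comes with each control period).
- viewer.capture(name): name is "scene" or "side" or "wrist"; returns a dict with "image" (384x512x3 uint8, red, green, blue), "depth" (384x512 float32, m along the optical axis (not along the pixel's ray), 0 where there is no reading), "fx", "fy", "cx", "cy" (pixels), "T" (4x4, takes a point from camera to world coordinates). Camera axes: x right, y down, z forward; pixel columns grow to the right and rows downward; lengths in m; the calibration is good to about 2 mm. A picture is of the moment at which its call begins.
- r.sign_off(): hands the job in, once; it reports no verdict.
Trained networks look in a picture, given as the dict that the camera call returned (one of the last four; its "shot" number tells which), for a name from the list of things; names that differ only in an ending like _2 or _b are one class to them, and where a whole thing is asked for, a point or a joint stands for the part that bears it (a point fixed in the world has none). Each returns a list of dicts, best first, with "p" (0 to 1); they miss things now and then, are a little off and sometimes report something else, mostly with a low value. They report only what shows in the picture. A call takes as long as a camera call. They do not tell look-alikes from the thing itself.
- finder.look_for(thing, picture): "box" ([left, top, right, bottom] as shares, 0 to 1, of the picture: columns of its width, rows of its height, round what is visible of it).
The state is a dict: "t": time; "q": joint angles; "qd": joint speeds; "effort": joint torques, N m; "ee_pos": TCP position; "tool_rot": TCP orientation; "ft_force": force on the tool from outside, world axes, zero at the start; "wrist_torque": the same for the moment, N m; "opening": finger opening in m.
Only numpy, scipy, OpenCV 4.12 (cv2) and the standard library are available. Lean on these libraries where they do the work, as an engineer would, in place of code of your own. Each camera call takes 0.05 s, during which the arm holds its last target.

## Working session

There is one attempt and no reset: what is moved stays moved. The work goes in short steps, Python scripts to look and compute and a tool call to move; the robot and the scene stay as the last step left them, time stands still between calls to the robot, and variables do not carry over. Pictures are saved under pics/ and viewed, and the job is handed in when it is done.

Besides the shell and the picture viewer there is one more tool, called after "Call:" as name(argument=value, ...) on one line, values as JSON. move_arm: Moves the arm, as the interface text tells. Its arguments: {"type":"object","properties":{"increments":{"type":"string"}},"required":["increments"]}

```bash
mkdir -p pics; ls
cat > h.py <<'E'
import numpy as np, cv2
from plant import sensors, viewer, r, finder
def snap(n,f):
    p=viewer.capture(n); cv2.imwrite('pics/'+f,cv2.cvtColor(p['image'],cv2.COLOR_RGB2BGR)); np.savez('pics/'+f+'.npz',**{k:p[k] for k in ['image','depth','fx','fy','cx','cy','T']}); return p
def pt(p,u,v,d=None):
    if d is None: d=p['depth'][int(round(v)),int(round(u))]
    c=np.array([(u-p['cx'])/p['fx']*d,(v-p['cy'])/p['fy']*d,d,1]); return (p['T']@c)[:3]
def ray(p,u,v,z):
    a=p['T'][:3,3]; d=pt(p,u,v,1.0)-a; return a+d*(z-a[2])/d[2]
E
python3 - <<'E'
from h import *
a=snap('scene','s0.png');b=snap('side','d0.png');
print(sensors.get_state())
for p in (a,b):
    print(p['T'].round(3).tolist(),p['fx'])
    for n in ['scoop','scoop_grip','scoop_lip','scoop_back','tray','dish','large1','small1','bottle','valve','wedge']:
        print(n,[(round(o['p'],2),[int(o['box'][0]*512),int(o['box'][1]*384),int(o['box'][2]*512),int(o['box'][3]*384)]) for o in finder.look_for(n,p) if o['p']>.2])
E
```

```text
pics
{'t': 0.1, 'q': array([-1.19000959e+00,  2.60603794e-01, -1.39260496e-01,  1.17269117e+00,
       -7.45352357e-05,  1.57081087e+00]), 'qd': array([-3.30821927e-05, -7.14024532e-04,  2.80174364e-03,  5.44902640e-04,
       -5.81930806e-04,  2.02892981e-03]), 'effort': array([-1.17938084e-04, -4.06507552e+01,  2.54527152e+01,  1.00785182e-02,
        5.40267393e-06,  7.36531007e-06]), 'ee_pos': array([ 0.19486446, -0.4868296 ,  0.23054802]), 'tool_rot': array([-4.62140312e-04,  8.28141433e-01, -5.60518503e-01, -7.49302457e-04]), 'ft_force': array([0.53938749, 0.75677678, 0.22138663]), 'wrist_torque': array([ 0.01332087, -0.01371982, -0.02032534]), 'opening': 0.08553333669046824}
[[-0.578, 0.578, -0.576, 1.317], [0.816, 0.424, -0.393, 0.384], [0.017, -0.697, -0.717, 0.951], [0.0, 0.0, 0.0, 1.0]] 398.0631661535206
scoop [(0.96, [137, 96, 181, 155]), (0.71, [195, 116, 242, 185]), (0.58, [328, 270, 363, 316]), (0.33, [308, 166, 325, 188])]
scoop_grip [(0.87, [194, 121, 243, 179])]
scoop_lip [(0.84, [134, 93, 167, 158]), (0.75, [195, 117, 246, 180]), (0.35, [173, 193, 199, 220])]
scoop
[... 387 characters left out ...]
 [-0.073, 0.689, -0.722, 0.704], [-0.01, -0.724, -0.69, 0.868], [0.0, 0.0, 0.0, 1.0]] 360.9472122623838
scoop [(0.92, [267, 147, 325, 190]), (0.65, [267, 93, 302, 148])]
scoop_grip [(0.89, [267, 149, 322, 190]), (0.81, [270, 90, 306, 139])]
scoop_lip [(0.92, [265, 148, 323, 189]), (0.8, [284, 95, 292, 126])]
scoop_back [(0.76, [271, 146, 327, 187]), (0.7, [206, 222, 225, 241]), (0.59, [285, 92, 293, 111])]
tray [(0.81, [199, 212, 308, 273])]
dish [(0.7, [233, 303, 319, 381])]
large1 [(0.69, [169, 228, 185, 246]), (0.49, [203, 222, 222, 240]), (0.49, [230, 220, 247, 236])]
small1 []
bottle [(0.64, [168, 293, 199, 343])]
valve [(0.59, [203, 169, 232, 190])]
wedge [(0.72, [317, 229, 341, 253])]
```

Run:
```python
import cv2
for f,(x0,y0,x1,y1) in {'s0':(110,60,460,330),'d0':(140,60,400,384)}.items():
    i=cv2.imread(f'pics/{f}.png')[y0:y1,x0:x1]; s=min(800/i.shape[1],600/i.shape[0]); print(f,s)
    cv2.imwrite(f'pics/{f}c.png',cv2.resize(i,None,fx=s,fy=s,interpolation=cv2.INTER_CUBIC))
```

```text
s0 2.2222222222222223
d0 1.8518518518518519
```

View pics/s0c.png

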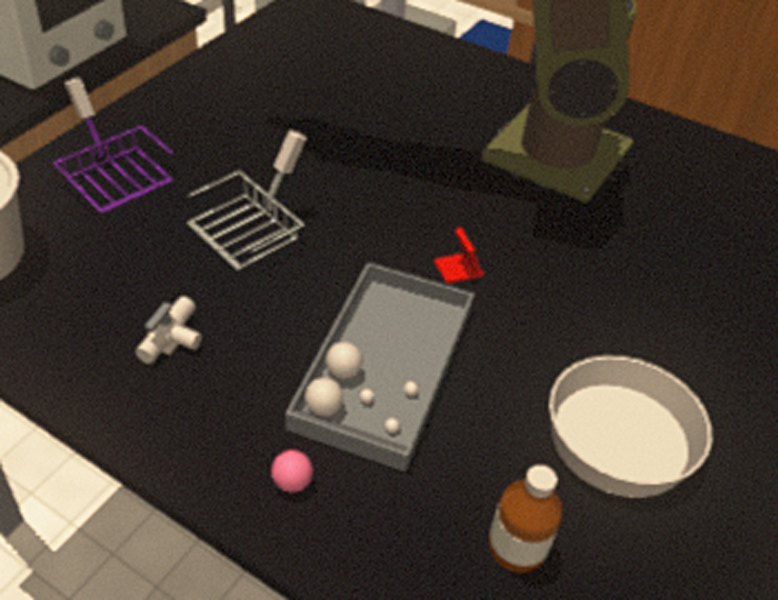

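View pics/d0c.png

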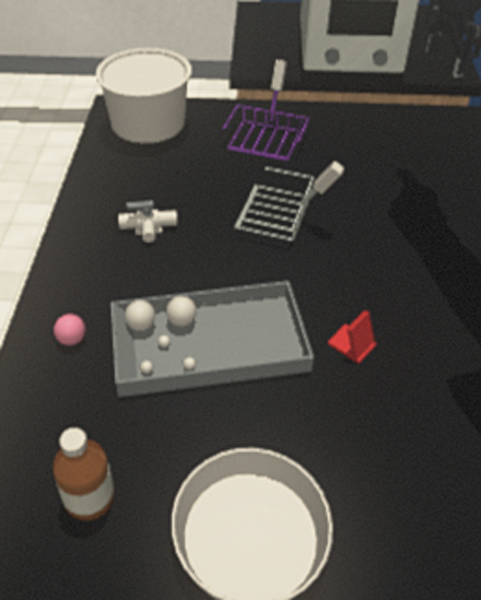

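The steel scoop is at scene (220,152) and side (297,168). The purple one at scene (160,125) is a look-alike and isn't meant. The white balls in the tray, at scene (255,238) and (265,222), are the large ones, and the pink ball at (241,271) is not meant. I'll confirm with an enlarged crop.

Run:
```python
import cv2
a=cv2.imread('pics/s0.png')[115:185,190:250]; b=cv2.imread('pics/d0.png')[140:195,262:330]
a=cv2.resize(a,None,fx=6.5,fy=6.5,interpolation=cv2.INTER_CUBIC); b=cv2.resize(b,None,fx=5.5,fy=5.5,interpolation=cv2.INTER_CUBIC)
import numpy as np
o=np.zeros((max(a.shape[0],b.shape[0]),a.shape[1]+b.shape[1],3),np.uint8); o[:a.shape[0],:a.shape[1]]=a;o[:b.shape[0],a.shape[1]:]=b
cv2.imwrite('pics/c1.png',o);print(o.shape,a.shape)
```

```text
(455, 764, 3) (455, 390, 3)
```

View pics/c1.png

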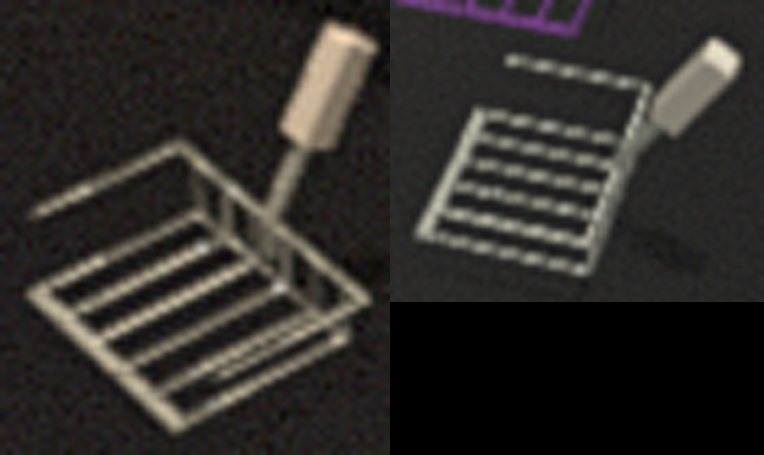

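Run:
```python
import cv2, numpy as np
a=cv2.imread('pics/s0.png')[174:276,234:326]; b=cv2.imread('pics/d0.png')[205:278,194:314]
a=cv2.resize(a,None,fx=4,fy=4,interpolation=cv2.INTER_CUBIC); b=cv2.resize(b,None,fx=3.5,fy=3.5,interpolation=cv2.INTER_CUBIC)
o=np.zeros((max(a.shape[0],b.shape[0]),a.shape[1]+b.shape[1],3),np.uint8); o[:a.shape[0],:a.shape[1]]=a;o[:b.shape[0],a.shape[1]:]=b
cv2.imwrite('pics/c2.png',o);print(o.shape,a.shape)
```

```text
(408, 788, 3) (408, 368, 3)
```

View pics/c2.png

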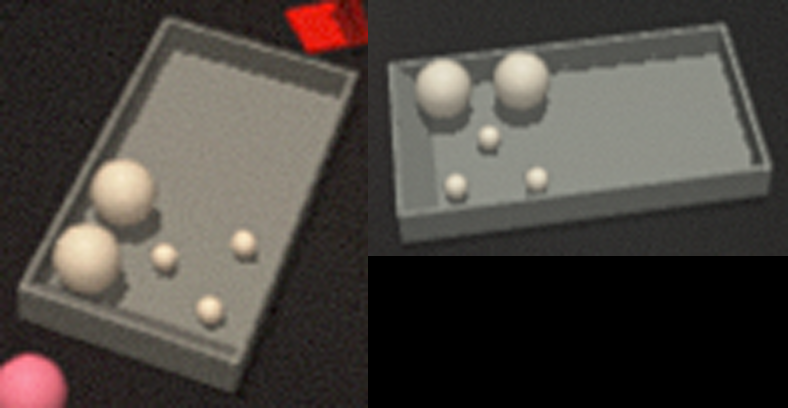

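```bash
cat > fit.py <<'E'
from h import *
from scipy.optimize import least_squares
S=dict(np.load('pics/s0.png.npz'));D=dict(np.load('pics/d0.png.npz'))
def proj(p,X):
    X=np.atleast_2d(X); T=np.linalg.inv(p['T']); c=X@T[:3,:3].T+T[:3,3]
    return np.c_[p['fx']*c[:,0]/c[:,2]+p['cx'],p['fy']*c[:,1]/c[:,2]+p['cy']]
def fit(obs,x0):
    def f(v):
        c,s=np.cos(v[2]),np.sin(v[2]);R=np.array([[c,-s,0],[s,c,0],[0,0,1]])
        return np.concatenate([(proj(p,R@np.array(m)+[v[0],v[1],0])[0]-uv) for p,m,uv in obs])
    o=least_squares(f,x0,loss='soft_l1'); return o.x,o.fun.reshape(-1,2).round(1).tolist()
if __name__=='__main__':
    s=lambda u,v,k,o:np.array([(u+.5)/k-.5+o[0],(v+.5)/k-.5+o[1]])
    a=lambda u,v:s(u,v,6.5,(190,115)); b=lambda u,v:s(u,v,5.5,(262,140))
    obs=[(S,[.058,-.0695,.002],a(30,293)),(S,[.058,.0695,.002],a(180,430)),(S,[-.058,-.084,.040],a(182,148)),(S,[-.058,.084,.040],a(366,299)),(S,[.04,-.084,.04],a(32,214)),
     (D,[.058,.0695,.002],b(26,235)),(D,[.058,-.0695,.002],b(90,112)),(D,[-.058,-.084,.040],b(258,85)),(D,[.04,-.084,.04],b(117,59)),
     (S,[-.099-.016,0,.111+.0277],a(346,38)),(D,[-.099-.016,0,.111+.0277],b(328,60))]
    print('scoop',fit(obs,[.45,-.3,0]))
    a=lambda u,v:s(u,v,4,(234,174)); b=lambda u,v:s(u,v,3.5,(194,205))
    X,Y,Z=.152,.082,.036
    obs=[(S,[-X,-Y,Z],a(165,18)),(S,[-X,Y,Z],a(357,73)),(S,[X,Y,Z],a(238,362)),(S,[X,-Y,Z],a(20,290)),(D,[X,-Y,Z],b(22,63)),(D,[-X,-Y,Z],b(358,25)),(D,[-X,Y,Z],b(400,165)),(D,[X,Y,Z],b(33,212))]
    v,rr=fit(obs,[.5,0,0]); print('tray',v,rr)
    c,si=np.cos(v[2]),np.sin(v[2])
    for n,u1,u2,rad in [('L1',(123,192),(153,81),.025),('L2',(87,260),(75,88),.025),('s1',(164,258),(120,138),.01),('s2',(244,244),(169,179),.01),('s3',(210,310),(88,186),.01)]:
        for nm,P,u in (('S',S,a(*u1)),('D',D,b(*u2))):
            w=ray(P,*u,.008+rad); d=w[:2]-v[:2]; print(n,nm,w.round(3),'tray',[round(c*d[0]+si*d[1],3),round(-si*d[0]+c*d[1],3)])
    # dish rim ellipse box centers
    for P in (S,D):
        # dish: white mask via depth+z
        uu,vv=np.meshgrid(np.arange(512),np.arange(384)); d=P['depth']
        X=np.stack([(uu-P['cx'])/P['fx']*d,(vv-P['cy'])/P['fy']*d,d,np.ones_like(d)],-1)@P['T'].T
        rim=(X[...,2]>.044)&(X[...,2]<.056)&(X[...,1]>.1)&(X[...,0]>.3)&(X[...,0]<.9)&(d>0)&(P['image'].min(-1)>90)
        q=X[rim][:,:2]
        if len(q)>10:
            A=np.c_[q,np.ones(len(q))]; 
            f=least_squares(lambda t:np.hypot(*(q-t[:2]).T)-.098,q.mean(0),loss='soft_l1',f_scale=.004); print('dish',f.x,len(q),np.hypot(*(q-f.x).T).mean())
        for nm,m in (('red',(P['image'][...,0]>150)&(P['image'][...,1]<60)),('amber',(P['image'][...,0]>90)&(P['image'][...,2]<50)&(P['image'][...,1]>30)&(P['image'][...,1]<110))):
            q=X[m&(d>0)&(X[...,2]>.003)&(X[...,2]<.2)]
            if len(q): print(nm,np.percentile(q,[2,50,98],axis=0).round(3).tolist())
E
python3 fit.py
```

```text
scoop (array([ 0.50381968, -0.31924409, -0.26580319]), [[-0.0, 0.3], [-0.4, 0.2], [-0.1, -0.1], [0.1, 0.2], [0.7, 0.2], [-0.3, -0.3], [-0.9, -0.6], [-0.2, 0.2], [0.2, -0.2], [1.0, -0.4], [0.9, -0.9]])
tray [0.60702701 0.01664946 0.22408842] [[0.4, -0.5], [0.0, -0.3], [0.1, 0.2], [-0.2, -0.9], [-0.4, -0.3], [-0.5, -0.9], [1.0, 0.2], [-0.9, 0.7]]
L1 S [ 0.655 -0.02   0.033] tray [np.float64(0.039), np.float64(-0.047)]
L1 D [ 0.655 -0.017  0.033] tray [np.float64(0.039), np.float64(-0.044)]
L2 S [ 0.724 -0.005  0.033] tray [np.float64(0.109), np.float64(-0.047)]
L2 D [ 0.721 -0.005  0.033] tray [np.float64(0.107), np.float64(-0.047)]
s1 S [0.679 0.033 0.018] tray [np.float64(0.074), np.float64(-0.0)]
s1 D [0.678 0.035 0.018] tray [np.float64(0.073), np.float64(0.002)]
s2 S [0.633 0.074 0.018] tray [np.float64(0.038), np.float64(0.05)]
s2 D [0.632 0.075 0.018] tray [np.float64(0.038), np.float64(0.052)]
s3 S [0.699 0.085 0.018] tray [np.float64(0.105), np.float64(0.047)]
s3 D [0.698 0.087 0.018] tray [np.float64(0.104), np.float64(0.048)]
dish [0.53434741 0.3300872 ] 447 0.1230979293245039
red [[0.355, -0.025, 0.003, 1.0], [0.382, 0.001, 0.006, 1.0], [0.406, 0.027, 0.063, 1.0]]
amber [[-0.925, -0.617, 0.006, 1.0], [-0.823, 0.078, 0.096, 1.0], [0.778, 0.329, 0.189, 1.0]]
dish [0.53124842 0.33407924] 550 0.11009462938291677
red [[0.343, -0.01, 0.003, 1.0], [0.37, 0.017, 0.038, 1.0], [0.405, 0.041, 0.063, 1.0]]
amber [[0.345, -0.003, 0.004, 1.0], [0.719, 0.274, 0.079, 1.0], [0.776, 0.327, 0.124, 1.0]]
```

Both pictures show the same layout. The steel scoop is left of the tray's near end in the scene view, the large balls lie by the tray's -y wall, and the dish is on the +y side. The fits agree to about 1 px. Next I'll write a pose helper and compute the pre-grasp.

```bash
cat >> h.py <<'E'
from scipy.spatial.transform import Rotation as Ro
def q2R(q): return Ro.from_quat([q[1],q[2],q[3],q[0]])
ALPHA=np.radians(30)
# tool axes in scoop frame: x=+y, z=(sin a,0,-cos a), y=z x x
_x=np.array([0,1,0.]);_z=np.array([np.sin(ALPHA),0,-np.cos(ALPHA)])
RT=Ro.from_matrix(np.c_[_x,np.cross(_z,_x),_z]); GRIP=np.array([-.099,0,.111])
def tcp_for(xyz,yaw,pitch=0,roll=0,back=0,off=None,RTx=None):
    """scoop origin xyz, yaw deg, pitch deg (+ = lip down)"""
    Rs=Ro.from_euler('ZYX',[yaw,pitch,roll],degrees=True); R=Rs*(RTx or RT)
    p=np.array(xyz)+Rs.apply(GRIP if off is None else off)
    if off is None: p=p+R.apply([0,0,.019-back])
    return p,R
def delta(p,R):
    s=sensors.get_state(); Rc=q2R(s['tool_rot'])
    print('shift',(p-s['ee_pos']).round(4),'turn',np.degrees((R*Rc.inv()).as_rotvec()).round(2),'| tgt',p.round(4))
def st():
    s=sensors.get_state(); print('t',round(s['t'],2),'q',s['q'].round(2),'ee',s['ee_pos'].round(4),'F',s['ft_force'].round(1),'M',s['wrist_torque'].round(2),'op',round(s['opening'],4))
E
python3 - <<'E'
from h import *
delta(*tcp_for([.5038,-.3192,0],-15.2,back=.12))
delta(*tcp_for([.5038,-.3192,0],-15.2,back=0))
E
```

```text
shift [ 0.1644  0.2074 -0.0328] turn [-39.17  -2.27 138.85] | tgt [ 0.3595 -0.28    0.1985]
shift [ 0.2223  0.1916 -0.1367] turn [-39.17  -2.27 138.85] | tgt [ 0.4174 -0.2957  0.0945]
```

Call:
move_arm(increments="1 0.05 0.07 0.03 -10 -0.6 35; 1 0.1 0.14 0.03 -20 -1.2 70; 1 0.14 0.2 0.0 -39.2 -2.3 138.8; 1 0.164 0.207 -0.033 -39.2 -2.3 138.8;1 0.164 0.207 -0.033 -39.2 -2.3 138.8;1 0.164 0.207 -0.033 -39.2 -2.3 138.8;1 0.164 0.207 -0.033 -39.2 -2.3 138.8;1 0.164 0.207 -0.033 -39.2 -2.3 138.8;1 0.164 0.207 -0.033 -39.2 -2.3 138.8;1 0.164 0.207 -0.033 -39.2 -2.3 138.8")

```text
t: 2.45
ee_pos: [0.359, -0.2799, 0.1984]
tool_rot: [0.175, 0.924, 0.314, 0.134]
ft_force: [-0.6, -0.5, -0.1]
opening: 0.0856
```

Run:
```python
from h import *
st();delta(*tcp_for([.5038,-.3192,0],-15.2,back=.12))
```

```text
t 2.45 q [-0.69 -0.14 -0.78  0.49  0.04  0.23] ee [ 0.359  -0.2799  0.1984] F [-0.6 -0.5 -0.1] M [0.24 0.31 0.07] op 0.0856
shift [ 0.0005 -0.0001  0.0001] turn [-9.9  -0.51 35.09] | tgt [ 0.3595 -0.28    0.1985]
```

Call:
move_arm(increments="1 0 0 0 -9.9 -0.5 35.1;1 0 0 0 -9.9 -0.5 35.1;1 0 0 0 -9.9 -0.5 35.1;1 0 0 0 -9.9 -0.5 35.1;1 0 0 0 -9.9 -0.5 35.1")

```text
t: 3.08
ee_pos: [0.3587, -0.2807, 0.1983]
tool_rot: [0.205, 0.77, 0.583, 0.157]
ft_force: [-0.1, 0.2, -0.9]
opening: 0.0858
```

Run:
```python
from h import *
st();delta(*tcp_for([.5038,-.3192,0],-15.2,back=.12));delta(*tcp_for([.5038,-.3192,0],-15.2,back=0))
a=snap('wrist','w1.png');snap('scene','s1.png')
```

```text
t 3.08 q [-0.86 -0.14 -0.81  0.45  0.28 -0.52] ee [ 0.3587 -0.2807  0.1983] F [-0.1  0.2 -0.9] M [0.16 0.41 0.06] op 0.0858
shift [0.0008 0.0007 0.0002] turn [-0.14 -0.03  0.48] | tgt [ 0.3595 -0.28    0.1985]
shift [ 0.0587 -0.015  -0.1037] turn [-0.14 -0.03  0.48] | tgt [ 0.4174 -0.2957  0.0945]
```

View pics/w1.png

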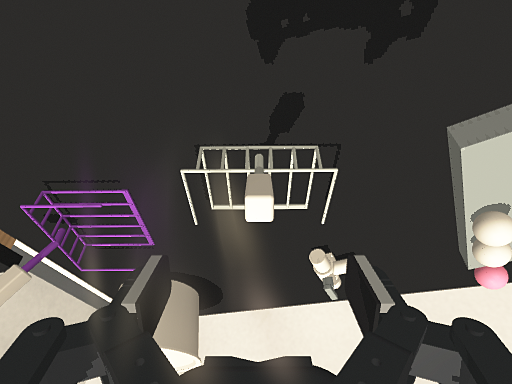

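The wrist view shows the steel scoop centred at u≈259, with the grip end at (259,207). The purple scoop is well clear to the left. I'll check the fit by reprojecting it.

Run:
```python
from fit import *
W=dict(np.load('pics/w1.png.npz'))
obs=[(W,[-.058,-.084,.04],(182,171)),(W,[-.058,.084,.04],(336,171)),(W,[.04,-.084,.04],(195,223)),(W,[.04,.084,.04],(323,221)),(W,[-.115,0,.1387],(259,208)),(W,[.058,-.0695,.002],(211,208)),(W,[.058,.0695,.002],(309,208))]
for p,m,uv in obs:
    c,s=np.cos(-.2658),np.sin(-.2658); X=np.array([[c,-s,0],[s,c,0],[0,0,1]])@m+[.5038,-.3192,0]; print(proj(p,X).round(1),uv)
print(fit(obs,[.5,-.32,-.26]))
```

```text
[[182. 169.]] (182, 171)
[[336.3 168. ]] (336, 171)
[[196.2 221.6]] (195, 223)
[[322.6 220.8]] (323, 221)
[[259.4 207.2]] (259, 208)
[[211.5 207.5]] (211, 208)
[[307.1 206.9]] (309, 208)
(array([ 0.50566074, -0.31978207, -0.26364259]), [[0.2, -0.6], [-0.2, -1.9], [1.5, -0.5], [-0.6, 0.6], [0.0, 0.9], [0.7, 0.3], [-2.0, -0.4]])
```

Excellent agreement. I'll descend along the tool axis and close.

Call:
move_arm(increments="1 0.02 -0.005 -0.035 0 0 0.4;1 0.04 -0.01 -0.07 0 0 0.4;1 0.059 -0.015 -0.103 0 0 0.4;1 0.059 -0.015 -0.103 0 0 0.4;0 0.059 -0.015 -0.103 0 0 0.4;0 0.059 -0.015 -0.103 0 0 0.4;0 0.059 -0.015 -0.103 0 0 0.4;0 0.059 -0.015 -0.103 0 0 0.4;0 0.059 -0.015 -0.103 0 0 0.4")

```text
t: 4.3
ee_pos: [0.4183, -0.2959, 0.0966]
tool_rot: [0.206, 0.767, 0.586, 0.158]
ft_force: [-4.7, 2.0, 8.1]
opening: 0.0213
```

Run:
```python
from h import *
st();delta(*tcp_for([.5045,-.3195,0],-15.2,back=0))
```

```text
t 4.3 q [-0.77  0.11 -0.92  0.07  0.24 -0.44] ee [ 0.4183 -0.2959  0.0966] F [-4.7  2.   8.1] M [ 0.16  0.49 -0.05] op 0.0213
shift [-0.0002 -0.0001 -0.002 ] turn [-0.03  0.07  0.  ] | tgt [ 0.4181 -0.296   0.0945]
```

```bash
python3 - <<'E'
from h import *
s=sensors.get_state(); Rs=Ro.from_euler('ZYX',[-15.15,0,0],degrees=True); p=np.array([.5047,-.3195,0])
Rt=q2R(s['tool_rot']); off=Rs.inv().apply(s['ee_pos']-p); np.savez('grasp.npz',off=off,RT=(Rs.inv()*Rt).as_quat()); print(off)
E
cat >> h.py <<'E'
def go(xyz,yaw,pitch=0,roll=0):
    g=np.load('grasp.npz'); delta(*tcp_for(xyz,yaw,pitch,roll,off=g['off'],RTx=Ro.from_quat(g['RT'])))
def scoop_now():
    g=np.load('grasp.npz'); s=sensors.get_state(); Rs=q2R(s['tool_rot'])*Ro.from_quat(g['RT']).inv()
    return s['ee_pos']-Rs.apply(g['off']),Rs
TR=np.array([.607,.0166]);TY=12.84
def tw(x,y=0,z=0):
    c,s=np.cos(np.radians(TY)),np.sin(np.radians(TY)); return np.array([TR[0]+c*x-s*y,TR[1]+s*x+c*y,z])
E
python3 - <<'E'
from h import *
go([.505,-.3195,.13],-15.15,-5); go(tw(-.07,0,.13),TY,0); go(tw(-.07,0,.03),TY,0)
E
```

```text
[-0.08954696  0.0001563   0.09656525]
shift [-0.0075  0.0021  0.1218] turn [-1.31 -4.83 -0.  ] | tgt [ 0.4108 -0.2938  0.2184]
shift [0.0331 0.2772 0.13  ] turn [ 0.   -0.   27.99] | tgt [ 0.4514 -0.0187  0.2266]
shift [0.0331 0.2772 0.03  ] turn [ 0.   -0.   27.99] | tgt [ 0.4514 -0.0187  0.1266]
```

Call:
move_arm(increments="0 0 0 0.03 0 0 0;0 0 0 0.08 0 0 0;0 0 0 0.13 0 0 0;0 0.005 0.04 0.13 0 0 4;0 0.01 0.08 0.13 0 0 8;0 0.015 0.12 0.13 0 0 12;0 0.02 0.17 0.13 0 0 17;0 0.025 0.22 0.13 0 0 22;0 0.03 0.26 0.13 0 0 26;0 0.033 0.277 0.13 0 0 28")

```text
t: 5.55
ee_pos: [0.4493, -0.0164, 0.2241]
tool_rot: [0.159, 0.602, 0.756, 0.202]
ft_force: [0.5, -1.0, -2.9]
opening: 0.0213
```

Call:
move_arm(increments="0 0 0 0 0 0 0;0 0 0 0 0 0 0")

```text
t: 5.8
ee_pos: [0.4503, -0.0189, 0.2247]
tool_rot: [0.16, 0.603, 0.755, 0.202]
ft_force: [0.0, 0.0, -2.5]
opening: 0.0214
```

Run:
```python
from h import *
st();print(scoop_now()[0], scoop_now()[1].as_euler('ZYX',degrees=True))
go(tw(-.07,0,.03),TY,0)
snap('wrist','w2.png');snap('scene','s2.png');snap('side','d2.png')
import cv2
a=cv2.imread('pics/s2.png')[120:300,190:360];b=cv2.imread('pics/d2.png')[130:290,180:350]
cv2.imwrite('pics/c3.png',np.hstack([cv2.resize(a,(400,424)),cv2.resize(b,(400,424))]))
```

```text
t 5.8 q [-0.18 -0.2  -0.79  0.49  0.2  -0.36] ee [ 0.4503 -0.0189  0.2247] F [ 0.   0.  -2.5] M [-0.22  0.88  0.  ] op 0.0214
[0.53733221 0.00084999 0.12780388] [12.81917438  0.20278909  0.05605825]
shift [ 0.0011  0.0002 -0.0981] turn [-0.01 -0.21  0.02] | tgt [ 0.4514 -0.0187  0.1266]
```

View pics/c3.png

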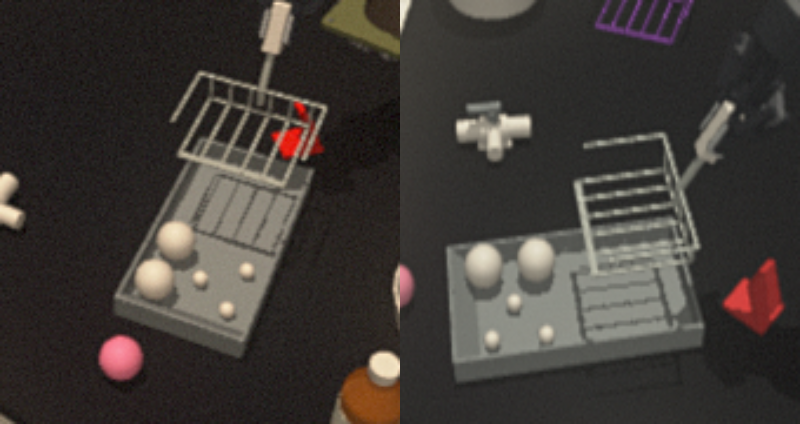

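View pics/w2.png

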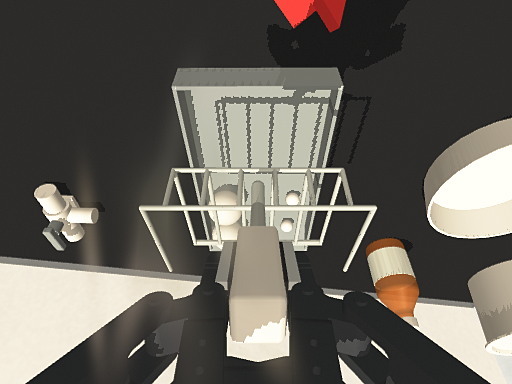

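The scoop is held level above the tray's near end, with its shadow in the empty near part. I'll fit its actual pose to check for slip in the grip.

```bash
cat > fit6.py <<'E'
from fit import *
def fit6(obs,p0,R0):
    def f(v):
        R=R0*Ro.from_rotvec(v[3:])
        r=[np.ravel(proj(p,p0+v[:3]+R.apply(m))[0]-uv) for p,m,uv in obs]
        return np.concatenate(r)
    o=least_squares(f,np.zeros(6),loss='soft_l1'); print('dp',o.x[:3].round(4),'drot(scoop axes)',np.degrees(o.x[3:]).round(2),'res',o.fun.reshape(-1,2).round(1).tolist()); return o.x
E
python3 - <<'E'
from fit6 import *
S=dict(np.load('pics/s2.png.npz'));D=dict(np.load('pics/d2.png.npz'))
a=lambda u,v:np.array([u/2.353+190,v/2.356+120]);b=lambda u,v:np.array([u/2.353+180,v/2.65+130])
L=[.058,-.0695,.002];Rr=[.058,.0695,.002];BL=[-.058,-.084,.04];BR=[-.058,.084,.04];EL=[.04,-.084,.04];ER=[.04,.084,.04]
obs=[(S,L,a(180,155)),(S,Rr,a(283,185)),(S,BL,a(199,74)),(S,BR,a(326,107)),(S,EL,a(173,122)),(S,ER,a(302,160)),(D,L,b(177,181)),(D,Rr,b(194,272)),(D,BL,b(264,135)),(D,BR,b(297,247)),(D,EL,b(187,145))]
p,R=scoop_now(); x=fit6(obs,p,R)
E
```

```text
dp [-0.0053 -0.0008 -0.0046] drot(scoop axes) [ 0.95  1.15 -0.69] res [[-1.2, -0.0], [0.1, 0.7], [0.6, -0.4], [-0.4, -0.1], [-0.3, -0.5], [0.2, -0.7], [-0.7, 0.3], [-0.5, 1.2], [0.4, 0.2], [0.4, -0.5], [0.1, 0.3]]
```

Call:
move_arm(increments="0 0.005 0.001 -0.03 0 0 0;0 0.005 0.001 -0.06 0 0 0;0 0.005 0.001 -0.09 0 0 0;0 0.005 0.001 -0.107 0 0 0;0 0.005 0.001 -0.107 0 0 0;0 0.005 0.001 -0.107 0 0 0")

```text
t: 6.7
ee_pos: [0.457, -0.0179, 0.1192]
tool_rot: [0.161, 0.603, 0.755, 0.203]
ft_force: [1.0, 1.3, -1.9]
opening: 0.0215
```

Run:
```python
from h import *
st();print(scoop_now()[0], scoop_now()[1].as_euler('ZYX',degrees=True))
snap('wrist','w3.png');snap('scene','s3.png');snap('side','d3.png')
import cv2
a=cv2.imread('pics/s3.png')[120:300,190:360];b=cv2.imread('pics/d3.png')[150:310,180:350]
cv2.imwrite('pics/c4.png',np.hstack([cv2.resize(a,(400,424)),cv2.resize(b,(400,424))]))
```

```text
t 6.7 q [-0.18 -0.04 -1.    0.12  0.2  -0.35] ee [ 0.457  -0.0179  0.1192] F [ 1.   1.3 -1.9] M [-0.16  0.84  0.  ] op 0.0215
[0.54428478 0.00190145 0.02260726] [12.84451102  0.03360862  0.02583731]
```

View pics/c4.png

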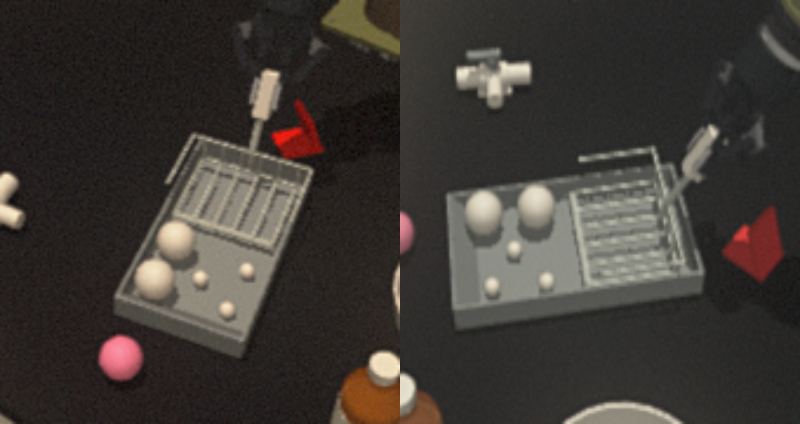

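View pics/w3.png

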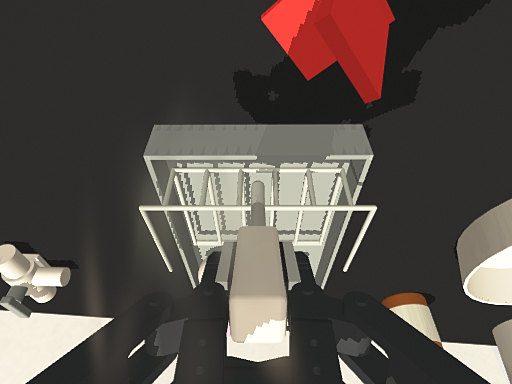

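The basket is centred between the tray walls at the near end with no balls under it. I'll lower until it touches the floor.

Call:
move_arm(increments="0 0 0 -0.004 0 0 0;0 0 0 -0.008 0 0 0;0 0 0 -0.01 0 0 0;0 0 0 -0.01 0 0 0")

```text
t: 7.35
ee_pos: [0.4558, -0.0173, 0.1079]
tool_rot: [0.16, 0.603, 0.755, 0.202]
ft_force: [-0.5, -0.3, -2.9]
opening: 0.0214
```

Run:
```python
from h import *
st();print(scoop_now()[0], scoop_now()[1].as_euler('ZYX',degrees=True))
```

```text
t 7.35 q [-0.18 -0.02 -1.02  0.08  0.2  -0.35] ee [ 0.4558 -0.0173  0.1079] F [-0.5 -0.3 -2.9] M [-0.17  0.92 -0.  ] op 0.0214
[0.5428326  0.00258343 0.01106541] [12.89028695  0.15852944  0.0752107 ]
```

Call:
move_arm(increments="0 0 0 -0.002 0 0 0;0 0 0 -0.003 0 0 0;0 0 0 -0.003 0 0 0")

```text
t: 7.72
ee_pos: [0.457, -0.0174, 0.106]
tool_rot: [0.161, 0.602, 0.755, 0.203]
ft_force: [-0.0, 0.5, -0.7]
opening: 0.0211
```

Run:
```python
from h import *
st();print(scoop_now()[0], scoop_now()[1].as_euler('ZYX',degrees=True))
```

```text
t 7.72 q [-0.18 -0.01 -1.03  0.07  0.2  -0.35] ee [ 0.457  -0.0174  0.106 ] F [-0.   0.5 -0.7] M [-0.06  0.39  0.06] op 0.0211
[0.54427851 0.00249884 0.0093967 ] [1.29027265e+01 7.53142029e-03 3.27183457e-02]
```

Call:
move_arm(increments="0 0.01 0.002 0 0 0 0;0 0.02 0.0045 0 0 0 0;0 0.029 0.0067 0 0 0 0;0 0.039 0.009 0 0 0 0;0 0.049 0.011 0 0 0 0;0 0.0585 0.0133 0 0 0 0;0 0.068 0.0155 0 0 0 0;0 0.078 0.0178 0 0 0 0;0 0.078 0.0178 0 0 0 0")

```text
t: 8.85
ee_pos: [0.5352, 0.0006, 0.1054]
tool_rot: [0.161, 0.602, 0.755, 0.203]
ft_force: [1.0, 0.5, 0.5]
opening: 0.0212
```

```bash
cat >> h.py <<'E'
def stat2():
    st();p,R=scoop_now();d=p[:2]-TR;c,s=np.cos(np.radians(TY)),np.sin(np.radians(TY));print('scoop tray',[round(c*d[0]+s*d[1],4),round(-s*d[0]+c*d[1],4)],'z',p[2].round(4),R.as_euler('ZYX',degrees=True).round(2))
def look(k):
    snap('scene',f's{k}.png');snap('side',f'd{k}.png')
    a=cv2.imread(f'pics/s{k}.png')[160:290,220:330];b=cv2.imread(f'pics/d{k}.png')[190:290,190:320]
    cv2.imwrite(f'pics/c{k}.png',np.hstack([cv2.resize(a,(390,460),interpolation=2),cv2.resize(b,(410,460),interpolation=2)]))
E
python3 - <<'E'
from h import *
stat2();look('p1')
E
```

```text
t 8.85 q [-0.09  0.11 -0.89  0.07  0.16 -0.28] ee [0.5352 0.0006 0.1054] F [1.  0.5 0.5] M [-0.14 -0.02 -0.07] op 0.0212
scoop tray [np.float64(0.0159), np.float64(0.0004)] z 0.0087 [12.92  0.08  0.05]
```

View pics/cp1.png

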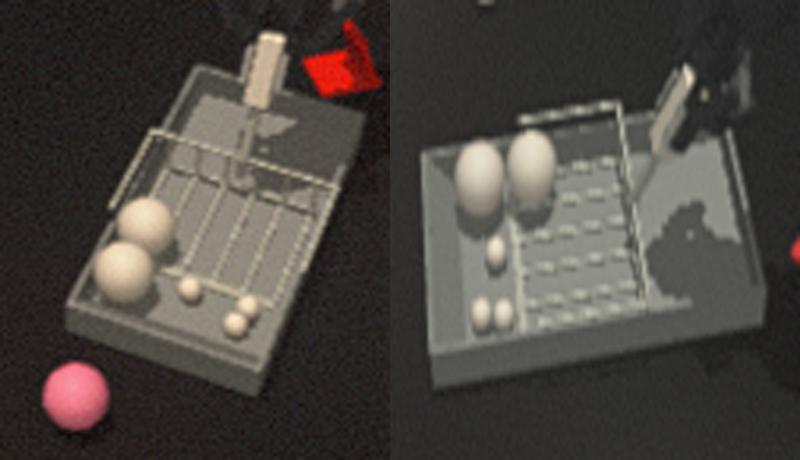

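The lip is at about tray x 74 mm. The near large ball is riding onto the lip, and the small ones are pushed ahead of it. I'll continue to the slope.

Call:
move_arm(increments="0 0.008 0.0018 0 0 0 0;0 0.016 0.0036 0 0 0 0;0 0.023 0.0053 0 0 0 0;0 0.031 0.007 0 0 0 0;0 0.038 0.0087 0 0 0 0;0 0.038 0.0087 0 0 0 0")

```text
t: 9.7
ee_pos: [0.5731, 0.0093, 0.1054]
tool_rot: [0.161, 0.602, 0.755, 0.203]
ft_force: [1.7, -0.3, -0.9]
opening: 0.0214
```

Run:
```python
from h import *
stat2();look('p2')
```

```text
t 9.7 q [-0.06  0.17 -0.82  0.08  0.14 -0.25] ee [0.5731 0.0093 0.1054] F [ 1.7 -0.3 -0.9] M [-0.11 -0.06 -0.03] op 0.0214
scoop tray [np.float64(0.0548), np.float64(0.0005)] z 0.0087 [12.91  0.07  0.05]
```

View pics/cp2.png

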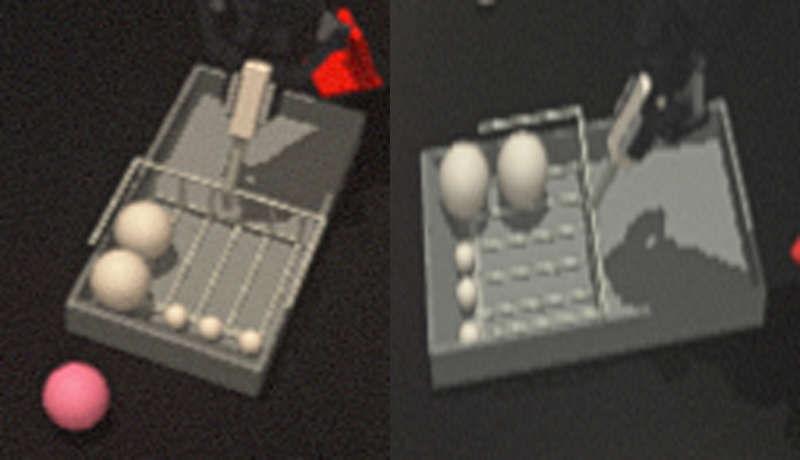

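Call:
move_arm(increments="0 0.005 0.001 0 0 0 0;0 0.01 0.0022 0 0 0 0;0 0.012 0.0027 0 0 0 0;0 0.012 0.0027 0 0 0 0")

```text
t: 10.3
ee_pos: [0.5816, 0.0112, 0.1045]
tool_rot: [0.159, 0.603, 0.755, 0.201]
ft_force: [-12.7, -4.3, 11.0]
opening: 0.0214
```

Run:
```python
from h import *
stat2();look('p3')
```

```text
t 10.3 q [-0.06  0.19 -0.8   0.09  0.14 -0.24] ee [0.5816 0.0112 0.1045] F [-12.7  -4.3  11. ] M [-0.38  0.93 -0.05] op 0.0214
scoop tray [np.float64(0.063), np.float64(0.0003)] z 0.0074 [12.81  0.34  0.05]
```

View pics/cp3.png

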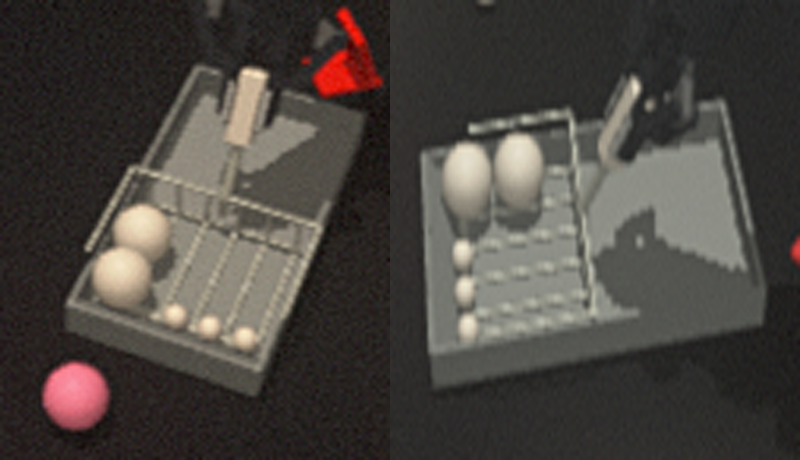

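The force shows the lip has reached the slope, and both large balls are over the basket. The small balls are in a row at its front edge. Next I'll tilt back about the rear bottom edge.

Run:
```python
from h import *
for th in (4,8,12,16):
    t=np.radians(th); bx=.063-.058-.004*min(1,th/8); x=bx+.058*np.cos(t); z=.009+.058*np.sin(t); go(tw(x,0.0003,z),12.85,-th)
```

```text
shift [-0.0091 -0.002  -0.0014] turn [ 0.91 -4.23  0.04] | tgt [0.5726 0.0092 0.1031]
shift [-0.0174 -0.0039 -0.0043] turn [ 1.8  -8.13  0.04] | tgt [0.5643 0.0073 0.1002]
shift [-0.0235 -0.0052 -0.0076] turn [  2.69 -12.03   0.04] | tgt [0.5582 0.0059 0.0969]
shift [-0.0293 -0.0066 -0.0114] turn [  3.58 -15.93   0.03] | tgt [0.5524 0.0046 0.0931]
```

Call:
move_arm(increments="0 -0.006 -0.0015 -0.0005 0.45 -2 0;0 -0.012 -0.003 -0.0015 0.9 -4.1 0;0 -0.016 -0.004 -0.003 1.35 -6.1 0;0 -0.02 -0.0045 -0.0045 1.8 -8.1 0;0 -0.0265 -0.006 -0.008 2.7 -12 0;0 -0.032 -0.007 -0.0115 3.6 -15.9 0;0 -0.032 -0.007 -0.0115 3.6 -15.9 0;0 -0.032 -0.007 -0.0115 3.6 -15.9 0")

```text
t: 11.4
ee_pos: [0.5508, 0.0048, 0.0922]
tool_rot: [0.243, 0.575, 0.719, 0.306]
ft_force: [-0.3, 0.4, -3.7]
opening: 0.0213
```

Run:
```python
from h import *
stat2();look('p4')
```

```text
t 11.4 q [-0.14  0.22 -1.19 -0.6   0.26 -0.26] ee [0.5508 0.0048 0.0922] F [-0.3  0.4 -3.7] M [-0.24  1.35  0.03] op 0.0213
scoop tray [np.float64(0.0552), np.float64(0.0009)] z 0.0239 [ 12.83 -15.93   0.1 ]
```

View pics/cp4.png

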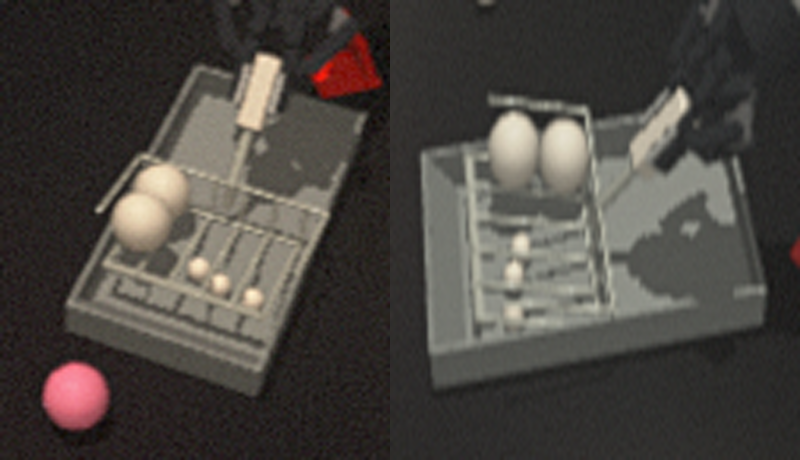

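Both large balls now sit against the back wall and the small ones are down among the slots. I'll lift gently.

Call:
move_arm(increments="0 0 0 0.005 0 0 0;0 0 0 0.012 0 0 0;0 0 0 0.022 0 0 0;0 0 0 0.034 0 0 0;0 0 0 0.048 0 0 0;0 0 0 0.06 0 0 0;0 0 0 0.07 0 0 0;0 0 0 0.07 0 0 0")

```text
t: 12.5
ee_pos: [0.553, 0.0047, 0.1658]
tool_rot: [0.246, 0.573, 0.719, 0.308]
ft_force: [-0.8, 0.0, -3.3]
opening: 0.0212
```

Run:
```python
from h import *
stat2();look('p5')
```

```text
t 12.5 q [-0.14  0.02 -1.06 -0.29  0.26 -0.26] ee [0.553  0.0047 0.1658] F [-0.8  0.  -3.3] M [-0.33  1.33  0.09] op 0.0212
scoop tray [np.float64(0.0578), np.float64(0.0003)] z 0.0984 [ 12.92 -16.37  -0.05]
```

View pics/cp5.png

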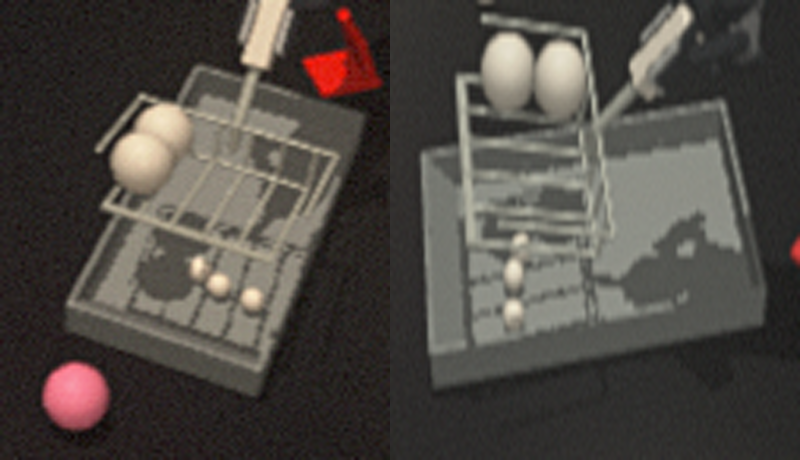

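Both large balls are in the scoop and all three small ones are in the tray. Next I'll locate the dish precisely.

Run:
```python
from fit import *
def sil(P,c):
    t=np.linspace(0,2*np.pi,720); X=np.c_[c[0]+.1*np.cos(t),c[1]+.1*np.sin(t),np.full(720,.05)]; u=proj(P,X)
    return u[:,0].min(),u[:,0].max(),u[:,1].min()
sx=lambda u:u/2.2222+110; sy=lambda v:v/2.2222+60; dx=lambda u:u/1.852+140; dy=lambda v:v/1.852+60
o=np.array([sx(549),sx(711),sy(356),dx(172),dx(332),dy(449)])
f=lambda c:np.r_[sil(S,c),sil(D,c)]-o
r_=least_squares(f,[.53,.33]); print(r_.x,r_.fun.round(1))
for P,n in((S,'scene'),(D,'side')):
    f2=lambda c:np.r_[sil(P,c)]-(o[:3] if n=='scene' else o[3:]); q=least_squares(f2,[.53,.33]); print(n,q.x,q.fun.round(1))
```

```text
[0.52899877 0.33282617] [ 0.6  0.8 -0.6 -0.8  0.1 -1.2]
scene [0.53221974 0.33200216] [-0.1  0.1 -0. ]
side [0.52820898 0.33584278] [-0.6  0.6 -0.1]
```

```bash
cat >> h.py <<'E'
DISH=np.array([.530,.333]);PSI=40.
def pour(z,pitch,along=-.045,lat=.03):
    f=np.array([np.cos(np.radians(PSI)),np.sin(np.radians(PSI))]);l=np.array([-f[1],f[0]])
    lip=np.r_[DISH+along*f+lat*l,z]; Rs=Ro.from_euler('ZYX',[PSI,pitch,0],degrees=True); return lip-Rs.apply([.056,0,0])
E
python3 - <<'E'
from h import *
go(pour(.13,-16.4),PSI,-16.4)
for f in (.25,.5,.75):
    p,R=scoop_now(); q=pour(.13,-16.4); go(p+(q-p)*f,12.9+(PSI-12.9)*f,-16.4)
E
```

```text
shift [-0.2036  0.215   0.0175] turn [ 0.08 -0.18 27.1 ] | tgt [0.3483 0.2199 0.1815]
shift [-0.0532  0.0528  0.0041] turn [ 0.05 -0.19  6.78] | tgt [0.4987 0.0576 0.1681]
shift [-0.1048  0.1061  0.0086] turn [ 0.06 -0.19 13.55] | tgt [0.4472 0.111  0.1726]
shift [-0.1549  0.1601  0.013 ] turn [ 0.07 -0.19 20.33] | tgt [0.3971 0.165  0.1771]
```

```bash
sed -i 's/PSI=40\./PSI=62./' h.py
python3 - <<'E'
from h import *
for f in (.25,.5,.75,1):
    p,R=scoop_now(); q=pour(.14,-14); go(p+(q-p)*f,12.9+(PSI-12.9)*f,-16.4+2.4*f)
    e=p+(q-p)*f;print(e)
E
```

```text
shift [-0.043   0.0347  0.0083] turn [-0.14  0.38 12.28] | tgt [0.5089 0.0396 0.1724]
[0.61075299 0.08729347 0.10381719]
shift [-0.0813  0.072   0.0171] turn [-0.44  0.91 24.55] | tgt [0.4707 0.0768 0.1811]
[0.55946062 0.14465404 0.11136225]
shift [-0.1156  0.1126  0.0258] turn [-0.85  1.39 36.82] | tgt [0.4363 0.1174 0.1898]
[0.50816825 0.2020146  0.11890731]
shift [-0.1469  0.1572  0.0345] turn [-1.39  1.8  49.09] | tgt [0.405  0.1621 0.1985]
[0.45687588 0.25937517 0.12645237]
```

Call:
move_arm(increments="0 -0.004 0.003 0.002 0 0 1.5;0 -0.013 0.011 0.005 0 0.1 4;0 -0.025 0.021 0.008 -0.1 0.3 7.5;0 -0.038 0.033 0.011 -0.1 0.4 11.5;0 -0.051 0.045 0.014 -0.2 0.5 15.5;0 -0.064 0.057 0.016 -0.3 0.7 19.5;0 -0.074 0.066 0.017 -0.4 0.8 22.5;0 -0.081 0.072 0.018 -0.4 0.9 24.5;0 -0.081 0.072 0.018 -0.4 0.9 24.5")

```text
t: 13.72
ee_pos: [0.471, 0.0766, 0.1816]
tool_rot: [0.17, 0.41, 0.827, 0.345]
ft_force: [-0.8, -0.2, -3.0]
opening: 0.0211
```

Run:
```python
from h import *
stat2()
go(pour(.14,-14),PSI,-14);go(pour(.14,-10),PSI,-10)
```

```text
t 13.72 q [-0.21 -0.08 -1.02  0.05  0.57 -0.69] ee [0.471  0.0766 0.1816] F [-0.8 -0.2 -3. ] M [-0.81  1.03  0.02] op 0.0211
scoop tray [np.float64(-0.0176), np.float64(0.1351)] z 0.1119 [ 37.37 -15.19   0.04]
shift [-0.066   0.0855  0.0169] turn [-0.94  0.74 24.62] | tgt [0.405  0.1621 0.1985]
shift [-0.0639  0.0894  0.0282] turn [-4.01  3.35 24.61] | tgt [0.4071 0.1661 0.2098]
```

Call:
move_arm(increments="0 -0.004 0.004 0.002 0 0 1.5;0 -0.012 0.014 0.005 -0.1 0.1 4;0 -0.022 0.027 0.008 -0.3 0.2 8;0 -0.033 0.042 0.011 -0.4 0.3 12;0 -0.044 0.057 0.014 -0.6 0.5 16;0 -0.054 0.07 0.016 -0.8 0.6 20;0 -0.062 0.08 0.017 -0.9 0.7 23;0 -0.066 0.085 0.017 -0.9 0.7 24.6;0 -0.066 0.085 0.017 -0.9 0.7 24.6")

```text
t: 14.85
ee_pos: [0.4054, 0.1618, 0.1988]
tool_rot: [0.091, 0.225, 0.899, 0.365]
ft_force: [-0.3, -1.3, -3.3]
opening: 0.0213
```

Run:
```python
from h import *
stat2()
for z,p in ((.12,-11),(.10,-8),(.08,-5),(.068,-2)): go(pour(z,p),PSI,p)
snap('scene','s7.png');snap('side','d7.png')
a=cv2.imread('pics/s7.png')[130:310,240:450];b=cv2.imread('pics/d7.png')[170:384,180:340]
cv2.imwrite('pics/c7.png',np.hstack([cv2.resize(a,(480,411),interpolation=2),cv2.resize(b,(307,411),interpolation=2)]))
```

```text
t 14.85 q [-0.12 -0.08 -0.9   0.41  0.71 -1.07] ee [0.4054 0.1618 0.1988] F [-0.3 -1.3 -3.3] M [-1.18  0.62 -0.02] op 0.0213
scoop tray [np.float64(-0.092), np.float64(0.2697)] z 0.1269 [ 6.201e+01 -1.407e+01 -4.000e-02]
shift [ 0.0011  0.0032 -0.0118] turn [-2.69  1.48 -0.  ] | tgt [0.4065 0.165  0.187 ]
shift [ 0.0029  0.0065 -0.0234] turn [-5.34  2.89 -0.  ] | tgt [0.4083 0.1683 0.1754]
shift [ 0.0048  0.0102 -0.0353] turn [-7.99  4.29 -0.01] | tgt [0.4102 0.172  0.1635]
shift [ 0.007   0.0142 -0.0394] turn [-1.064e+01  5.700e+00 -1.000e-02] | tgt [0.4124 0.176  0.1594]
```

View pics/c7.png

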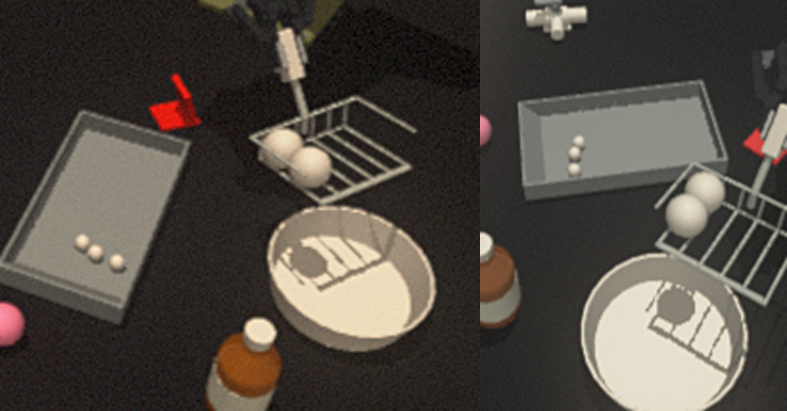

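Run:
```python
from fit6 import *
S=dict(np.load('pics/s7.png.npz'));D=dict(np.load('pics/d7.png.npz'))
a=lambda u,v:np.array([u/480*210+240,v/411*180+130]);b=lambda u,v:np.array([(u-480)/307*160+180,v/411*214+170])
L=[.058,-.0695,.002];Rr=[.058,.0695,.002];BL=[-.058,-.084,.04];BR=[-.058,.084,.04];EL=[.04,-.084,.04];ER=[.04,.084,.04]
obs=[(S,Rr,a(410,166)),(S,L,a(322,201)),(S,BR,a(357,98)),(S,BL,a(251,138)),(S,ER,a(414,130)),(D,L,b(657,244)),(D,Rr,b(766,301)),(D,BL,b(693,165)),(D,EL,b(656,207))]
p,R=scoop_now(); x=fit6(obs,p,R); q=p+x[:3]; RR=R*Ro.from_rotvec(x[3:]); print('lip true',q+RR.apply([.056,0,0]),'want',pour(.14,-14)+Ro.from_euler('ZYX',[PSI,-14,0],degrees=True).apply([.056,0,0]),RR.as_euler('ZYX',degrees=True))
```

```text
dp [-0.0023  0.0011 -0.0016] drot(scoop axes) [ 0.86 -1.52 -0.28] res [[1.0, -0.2], [-0.0, 1.5], [-0.6, -0.2], [-0.2, 0.2], [-0.3, -0.4], [-0.7, 0.0], [0.1, 1.4], [0.3, -0.5], [0.5, -0.6]]
lip true [0.48067695 0.30750486 0.14027961] want [0.48238535 0.30735151 0.14      ] [ 61.67785659 -15.59122648   0.89935757]
```

Call:
move_arm(increments="0 0.001 0.003 -0.012 -1.5 0.8 0;0 0.003 0.0065 -0.023 -3 1.6 0;0 0.005 0.01 -0.035 -4.5 2.4 0;0 0.006 0.012 -0.04 -6 3.2 0;0 0.0065 0.0135 -0.041 -8 4.3 0;0 0.007 0.0142 -0.0394 -9.5 5.1 0;0 0.007 0.0142 -0.0394 -9.5 5.1 0")

```text
t: 15.82
ee_pos: [0.413, 0.1767, 0.1602]
tool_rot: [0.07, 0.231, 0.929, 0.279]
ft_force: [0.1, 1.0, -3.5]
opening: 0.0213
```

Run:
```python
from h import *
stat2()
for z,p in ((.067,0),(.066,2),(.065,4),(.065,7),(.064,10),(.064,15)): go(pour(z,p),PSI,p)
```

```text
t 15.82 q [ 0.06 -0.02 -0.85  0.41  0.49 -0.94] ee [0.413  0.1767 0.1602] F [ 0.1  1.  -3.5] M [-0.91  0.54 -0.01] op 0.0213
scoop tray [np.float64(-0.0913), np.float64(0.271)] z 0.0691 [ 6.208e+01 -3.350e+00 -5.000e-02]
shift [0.0009 0.0022 0.0033] turn [-2.93  1.62 -0.08] | tgt [0.4139 0.1789 0.1636]
shift [0.0025 0.0053 0.0073] turn [-4.7   2.56 -0.08] | tgt [0.4155 0.182  0.1676]
shift [0.0043 0.0085 0.0112] turn [-6.47  3.49 -0.08] | tgt [0.4172 0.1852 0.1715]
shift [0.007  0.0136 0.0183] turn [-9.12  4.9  -0.08] | tgt [0.42   0.1903 0.1786]
shift [0.0098 0.019  0.0241] turn [-11.77   6.31  -0.09] | tgt [0.4228 0.1957 0.1844]
shift [0.015  0.0287 0.0347] turn [-16.18   8.65  -0.09] | tgt [0.428  0.2054 0.1949]
```

Now pour slowly.

Call:
move_arm(increments="0 0.001 0.002 0.003 -2.9 1.6 0;0 0.0025 0.005 0.007 -4.7 2.6 0;0 0.0043 0.0085 0.011 -6.5 3.5 0;0 0.0043 0.0085 0.011 -6.5 3.5 0;0 0.006 0.011 0.015 -7.8 4.2 0;0 0.007 0.0136 0.018 -9.1 4.9 0;0 0.007 0.0136 0.018 -9.1 4.9 0;0 0.007 0.0136 0.018 -9.1 4.9 0")

```text
t: 16.82
ee_pos: [0.4189, 0.1896, 0.1772]
tool_rot: [0.047, 0.238, 0.951, 0.194]
ft_force: [-0.1, 0.2, -2.7]
opening: 0.0218
```

```bash
cat >> h.py <<'E'
def look2(k):
    snap('scene',f's{k}.png');snap('side',f'd{k}.png')
    a=cv2.imread(f'pics/s{k}.png')[130:310,240:450];b=cv2.imread(f'pics/d{k}.png')[170:384,180:340]
    cv2.imwrite(f'pics/c{k}.png',np.hstack([cv2.resize(a,(480,411),interpolation=2),cv2.resize(b,(307,411),interpolation=2)]))
E
python3 - <<'E'
from h import *
stat2();look2('8')
E
```

```text
t 16.82 q [ 0.22 -0.   -0.68  0.62  0.3  -0.82] ee [0.4189 0.1896 0.1772] F [-0.1  0.2 -2.7] M [-0.74  0.4  -0.02] op 0.0218
scoop tray [np.float64(-0.0946), np.float64(0.2688)] z 0.0704 [62.01  7.05  0.1 ]
```

View pics/c8.png

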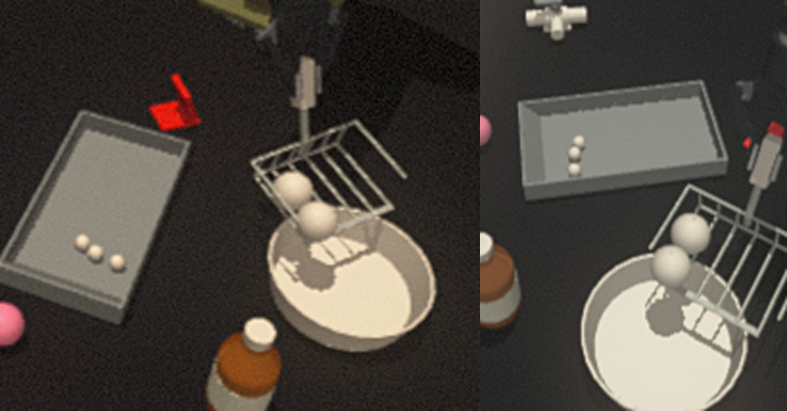

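Call:
move_arm(increments="0 0 0 0 0 0 0;0 0 0 0 0 0 0;0 0 0 0 0 0 0;0 0 0 0 0 0 0")

```text
t: 17.42
ee_pos: [0.4191, 0.1896, 0.1774]
tool_rot: [0.047, 0.238, 0.951, 0.194]
ft_force: [0.1, -1.0, -2.8]
opening: 0.0215
```

Run:
```python
from h import *
stat2();look2('9')
```

```text
t 17.43 q [ 0.21 -0.   -0.68  0.62  0.3  -0.82] ee [0.4191 0.1896 0.1774] F [ 0.1 -1.  -2.8] M [-0.65  0.34 -0.01] op 0.0215
scoop tray [np.float64(-0.0943), np.float64(0.2687)] z 0.0706 [61.99  7.03  0.08]
```

View pics/c9.png

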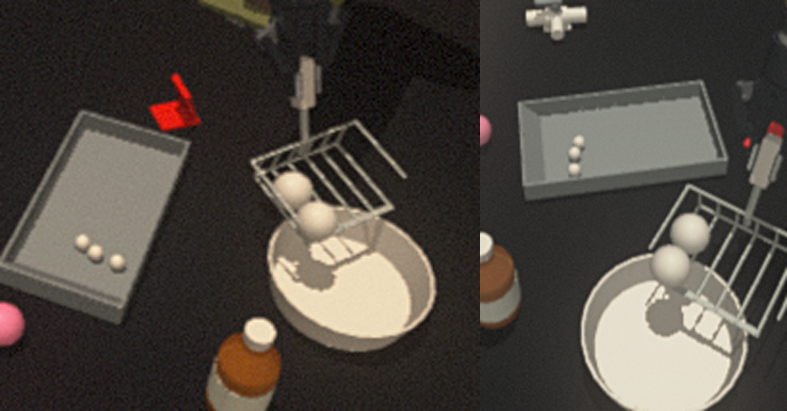

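Both balls rest against the lip bump, about 2 mm high, so a steeper tilt is needed.

Run:
```python
from h import *
for z,p in ((.063,12),(.063,16),(.063,20),(.063,24),(.063,28)): go(pour(z,p),PSI,p)
```

```text
shift [0.0057 0.0098 0.0103] turn [-4.42  2.25  0.02] | tgt [0.4248 0.1994 0.1877]
shift [0.01   0.0178 0.0185] turn [-7.95  4.13  0.02] | tgt [0.4291 0.2074 0.1959]
shift [0.0144 0.0262 0.0261] turn [-11.49   6.01   0.03] | tgt [0.4335 0.2158 0.2035]
shift [0.0192 0.0351 0.033 ] turn [-15.02   7.89   0.03] | tgt [0.4383 0.2247 0.2104]
shift [0.0241 0.0444 0.0392] turn [-18.55   9.77   0.03] | tgt [0.4432 0.234  0.2166]
```

Call:
move_arm(increments="0 0.003 0.005 0.005 -2.2 1.1 0;0 0.0057 0.01 0.01 -4.4 2.3 0;0 0.008 0.014 0.0145 -6.2 3.2 0;0 0.01 0.018 0.0185 -8 4.1 0;0 0.0144 0.026 0.026 -11.5 6 0;0 0.0144 0.026 0.026 -11.5 6 0;0 0.0144 0.026 0.026 -11.5 6 0;0 0.0144 0.026 0.026 -11.5 6 0")

```text
t: 18.52
ee_pos: [0.4326, 0.2148, 0.2028]
tool_rot: [0.021, 0.242, 0.966, 0.085]
ft_force: [-0.8, -0.3, -2.7]
opening: 0.0215
```

Run:
```python
from h import *
stat2();look2('10')
for z,p in ((.063,22),(.063,24),(.063,26),(.063,28),(.063,30)): go(pour(z,p),PSI,p)
```

```text
t 18.52 q [ 0.39  0.11 -0.43  0.9   0.11 -0.69] ee [0.4326 0.2148 0.2028] F [-0.8 -0.3 -2.7] M [-0.35  0.16 -0.04] op 0.0215
scoop tray [np.float64(-0.0925), np.float64(0.2705)] z 0.0814 [6.195e+01 2.004e+01 3.000e-02]
shift [0.003  0.0053 0.004 ] turn [-1.75  0.92  0.07] | tgt [0.4359 0.2202 0.2071]
shift [0.0053 0.0098 0.0073] turn [-3.52  1.86  0.07] | tgt [0.4383 0.2247 0.2104]
shift [0.0078 0.0144 0.0105] turn [-5.28  2.8   0.07] | tgt [0.4407 0.2293 0.2136]
shift [0.0103 0.019  0.0135] turn [-7.05  3.74  0.07] | tgt [0.4432 0.234  0.2166]
shift [0.0128 0.0238 0.0163] turn [-8.81  4.68  0.07] | tgt [0.4457 0.2388 0.2194]
```

View pics/c10.png

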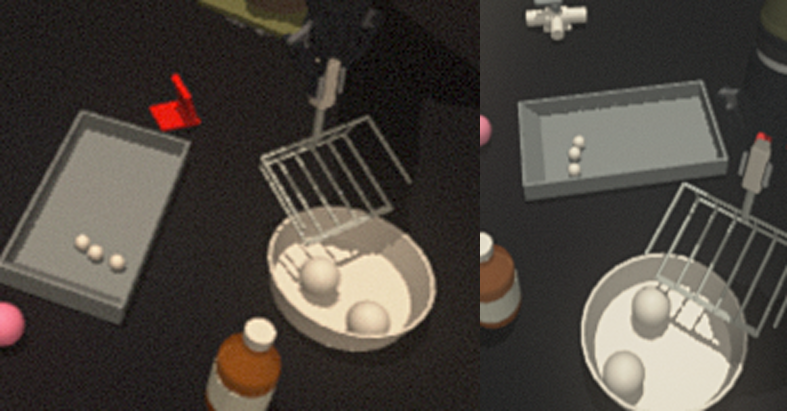

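Both large balls are in the dish and the three small ones are in the tray. I'll raise and level the scoop, then return it to its starting spot, which is free.

Run:
```python
from h import *
p,R=scoop_now(); print(p)
go([p[0]-.02,p[1]-.03,.17],62,8); go([.505,-.3195,.15],-15.15,0)
```

```text
[0.45707841 0.25994182 0.08169855]
shift [-0.0313 -0.0514  0.075 ] turn [10.61 -5.66  0.07] | tgt [0.4016 0.1636 0.2781]
shift [-0.0143 -0.5109  0.0435] turn [  8.57 -19.83 -76.25] | tgt [ 0.4186 -0.2959  0.2466]
```

Call:
move_arm(increments="0 0 0 0.02 0 0 0;0 -0.01 -0.015 0.045 3 -1.5 0;0 -0.02 -0.035 0.065 7 -3.5 0;0 -0.031 -0.051 0.075 10.6 -5.7 0;0 -0.031 -0.051 0.075 10.6 -5.7 0")

```text
t: 19.25
ee_pos: [0.4011, 0.1626, 0.2786]
tool_rot: [0.047, 0.24, 0.952, 0.186]
ft_force: [0.3, -0.3, -3.3]
opening: 0.021
```

Run:
```python
from h import *
stat2()
p0,_=scoop_now()
for f in (.25,.5,.75,1): go(p0+f*(np.array([.505,-.3195,.15])-p0),62-77.15*f,8-8*f)
```

```text
t 19.25 q [ 0.16 -0.11 -0.49  0.94  0.3  -0.88] ee [0.4011 0.1626 0.2786] F [ 0.3 -0.3 -3.3] M [-0.67  0.36  0.01] op 0.021
scoop tray [np.float64(-0.1185), np.float64(0.2446)] z 0.1705 [61.73  7.98 -0.11]
shift [-0.0052 -0.1244 -0.0078] turn [  1.64  -1.13 -19.03] | tgt [0.3959 0.0383 0.2708]
shift [-0.0059 -0.2407 -0.0157] turn [  2.83  -2.91 -38.3 ] | tgt [ 0.3952 -0.0781  0.2628]
shift [ 0.001  -0.3511 -0.0238] turn [  3.49  -5.17 -57.55] | tgt [ 0.4021 -0.1885  0.2548]
shift [ 0.0175 -0.4586 -0.032 ] turn [  3.52  -7.86 -76.76] | tgt [ 0.4186 -0.2959  0.2466]
```

Call:
move_arm(increments="0 -0.002 -0.03 -0.002 0.4 -0.3 -4.5;0 -0.003 -0.075 -0.005 1 -0.7 -11;0 -0.005 -0.124 -0.008 1.6 -1.1 -19;0 -0.006 -0.18 -0.012 2.3 -2 -28.5;0 -0.006 -0.24 -0.016 2.8 -2.9 -38.3;0 -0.003 -0.295 -0.02 3.2 -4 -48;0 0.001 -0.351 -0.024 3.5 -5.2 -57.5;0 0.009 -0.405 -0.028 3.5 -6.5 -67;0 0.0175 -0.4586 -0.032 3.5 -7.9 -76.8;0 0.0175 -0.4586 -0.032 3.5 -7.9 -76.8")

```text
t: 20.5
ee_pos: [0.4208, -0.2961, 0.2458]
tool_rot: [0.206, 0.767, 0.587, 0.158]
ft_force: [0.7, 0.7, -3.3]
opening: 0.0211
```

Run:
```python
from h import *
stat2()
go([.505,-.3195,.03],-15.15,0)
snap('scene','s11.png');snap('side','d11.png')
a=cv2.imread('pics/s11.png')[60:240,140:310];b=cv2.imread('pics/d11.png')[80:240,200:370]
cv2.imwrite('pics/c11.png',np.hstack([cv2.resize(a,(400,424)),cv2.resize(b,(400,424))]))
```

```text
t 20.5 q [-0.76 -0.08 -0.64  0.54  0.24 -0.44] ee [ 0.4208 -0.2961  0.2458] F [ 0.7  0.7 -3.3] M [0.26 0.94 0.05] op 0.0211
scoop tray [np.float64(-0.172), np.float64(-0.3056)] z 0.1492 [-1.512e+01 -1.000e-02 -4.000e-02]
shift [-2.200e-03  1.000e-04 -1.192e-01] turn [ 0.04  0.   -0.03] | tgt [ 0.4186 -0.2959  0.1266]
```

View pics/c11.png

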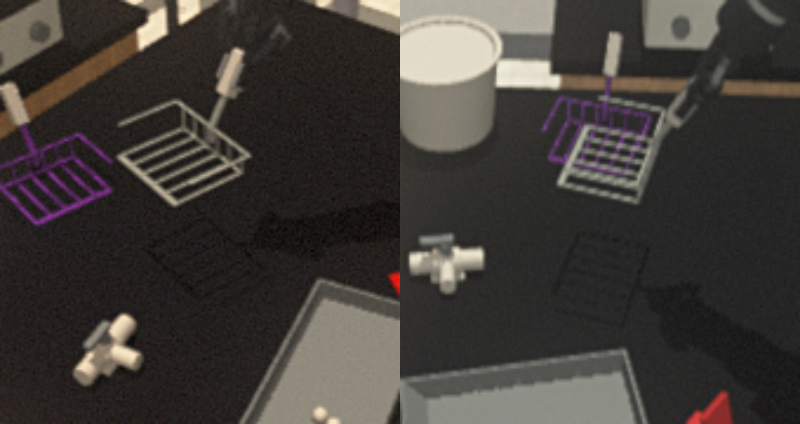

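The scoop hangs level over clear bench. I'll lower it to just above the surface, then on to contact.

Call:
move_arm(increments="0 -0.001 0 -0.03 0 0 0;0 -0.002 0 -0.07 0 0 0;0 -0.002 0 -0.11 0 0 0;0 -0.002 0 -0.135 0 0 0;0 -0.002 0 -0.143 0 0 0;0 -0.002 0 -0.146 0 0 0;0 -0.002 0 -0.146 0 0 0")

```text
t: 21.48
ee_pos: [0.4189, -0.2945, 0.1016]
tool_rot: [0.207, 0.766, 0.588, 0.158]
ft_force: [-0.4, 0.3, -3.3]
opening: 0.021
```

Run:
```python
from h import *
stat2()
```

```text
t 21.48 q [-0.76  0.1  -0.92  0.08  0.24 -0.44] ee [ 0.4189 -0.2945  0.1016] F [-0.4  0.3 -3.3] M [ 0.22  0.85 -0.04] op 0.021
scoop tray [np.float64(-0.1732), np.float64(-0.3036)] z 0.0052 [-14.94  -0.14  -0.07]
```

Call:
move_arm(increments="0 0 0 -0.002 0 0 0;0 0 0 -0.004 0 0 0;0 0 0 -0.005 0 0 0;0 0 0 -0.005 0 0 0")

```text
t: 21.98
ee_pos: [0.4186, -0.2944, 0.0963]
tool_rot: [0.207, 0.766, 0.588, 0.159]
ft_force: [-2.3, 0.6, 2.9]
opening: 0.0215
```

Run:
```python
from h import *
stat2()
```

```text
t 21.98 q [-0.77  0.11 -0.93  0.06  0.25 -0.44] ee [ 0.4186 -0.2944  0.0963] F [-2.3  0.6  2.9] M [0.34 0.71 0.05] op 0.0215
scoop tray [np.float64(-0.1735), np.float64(-0.3035)] z -0.0001 [-14.97  -0.14  -0.05]
```

Call:
move_arm(increments="0.5 0 0 0 0 0 0;1 0 0 0 0 0 0;1 0 0 0 0 0 0;1 0 0 0 0 0 0;1 -0.01 0.003 0.017 0 0 0;1 -0.029 0.008 0.052 0 0 0;1 -0.053 0.014 0.095 0 0 0;1 -0.077 0.02 0.139 0 0 0;1 -0.077 0.02 0.139 0 0 0")

```text
t: 23.1
ee_pos: [0.3416, -0.2758, 0.2388]
tool_rot: [0.21, 0.766, 0.587, 0.158]
ft_force: [0.8, -0.5, -0.1]
opening: 0.0854
```

Call:
move_arm(increments="1 -0.03 0 0.03 0 0 0;1 -0.06 0 0.06 0 0 0;1 -0.06 0 0.06 0 0 0;1 -0.06 0 0.06 0 0 0")

```text
t: 23.6
ee_pos: [0.281, -0.2738, 0.2931]
tool_rot: [0.205, 0.767, 0.588, 0.158]
ft_force: [0.5, 0.5, -0.5]
opening: 0.0856
```

Run:
```python
from h import *
st();p=snap('scene','s12.png');q=snap('side','d12.png')
cv2.imwrite('pics/c12.png',np.hstack([cv2.resize(cv2.imread('pics/s12.png')[60:330,110:460],(450,347)),cv2.resize(cv2.imread('pics/d12.png')[80:384,140:400],(297,347))]))
a=cv2.imread('pics/s12.png')[115:185,190:250];b=cv2.imread('pics/d12.png')[140:195,262:330]
cv2.imwrite('pics/c13.png',np.hstack([cv2.resize(a,(390,455),interpolation=2),cv2.resize(b,(400,455),interpolation=2)]))
```

```text
t 23.6 q [-1.07 -0.29 -0.65  0.83  0.37 -0.74] ee [ 0.281  -0.2738  0.2931] F [ 0.5  0.5 -0.5] M [0.09 0.49 0.  ] op 0.0856
```

View pics/c12.png

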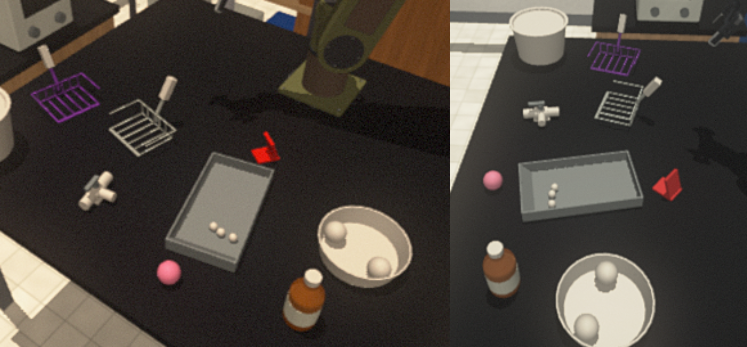

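View pics/c13.png

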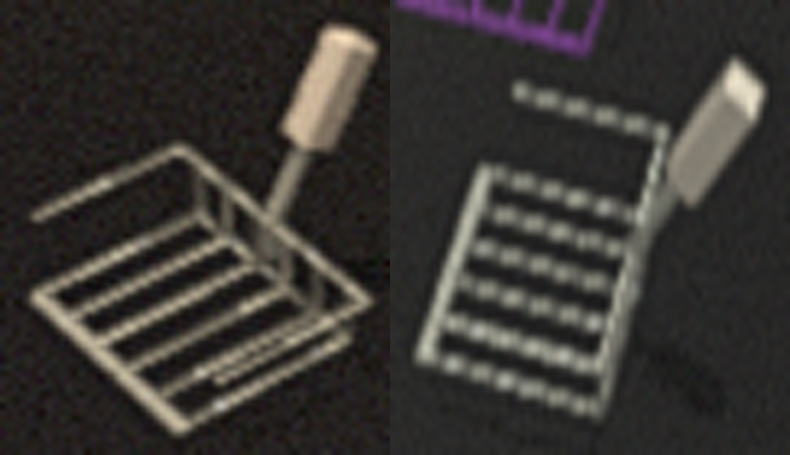

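The scoop stands upright and free in its starting spot. Both large balls are in the dish, the three small ones are in the tray, and the bystanders look unmoved. I'll hand the job in.

```bash
python3 -c "
from h import *
print(r.sign_off())"
```

```text
the job is handed in; nothing more can be done
None
```

The job is done and handed in at about 23.6 s of the 67 s allowed.

I gripped the steel scoop and pushed it along the tray floor to the sloped end. Tilting it back brought both large balls in, and the small ones dropped through the slots as it lifted. I then tipped the large balls into the dish and set the scoop back upright at its starting spot. The gripper is open and clear of everything.

- **Last pictures (scene and side cameras):** both large balls are in the dish, all three small balls are in the tray, and the scoop stands upright. The bottle, valve, red stand and pink ball look unmoved; I judged this by eye and did not measure it.
- **Forces:** the highest wrist force I read was about 17 N, when the lip met the slope. I only read forces at the end of each move.
- **One thing did not go as planned:** at a 7° tilt both balls stuck against the scoop's lip, so I steepened the pour to 20° to release them.

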